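# Crucible carrier through the flap of a drying chamber

## Task

Load the drying chamber: lift the crucible carrier by its black middle grip, keeping it level, set it down between the guide rails in front of the closed orange flap with its red ball trailing, and let go. Then take it again by the red ball and push it through the flap until the whole tray is inside and the flap has fallen shut behind it, with only the tongue and ball sticking out. Leave the bottle, beaker and dropper rack where they stand.

Things in the scene. Friction and masses are not known exactly. Their poses are not given: they have to be found in the camera images.
- carrier: Loose crucible carrier, about 350 g (varies), starting on the bench. Aluminium tray 110 long (its x), 72 wide (y), 8 thick; origin at the centre of the tray's underside, +x to the front (the end that goes in first), z up. A board across the front reaches 26 mm high, four fixed white crucibles 22 mm. Centre of mass 15 mm behind the origin. Black grip fin on top, tongue with red ball behind.
- grip (a point): Point in the carrier's upright black fin, straight over the carrier's origin, 46 mm above the carrier's underside. The fin is 36 long (carrier's x), 12 thick (y), its top 58 mm above the underside; grip it from above across its thickness to lift the carrier. Axes as the carrier's.
- ball (a point): Centre of the red ball knob, 22 mm in diameter, 34 mm above the carrier's underside and 170 mm behind its origin, on a 10 mm stem. It stands on the end of a flat tongue, 24 wide, 8 thick, that runs back from the tray's rear edge (x = -55) to x = -174. Axes as the carrier's. Lifted by the ball alone, the carrier would droop.
- chamber: Fixed small drying chamber with a guide lane. Origin on the bench (z = 0), straight below the closed flap, mid lane; +x is the push direction, into the chamber, z up. Lane floor 15 mm above the bench, open from x = -285 to the gate: a blue frame x -6 to +6, 84 wide inside, top 113 above the bench. Beyond it clear walls and roof (114), and a back stop at x = +165.
- sill (a point): Point on the lane floor in the middle of the lane, straight below the closed flap: 15 mm above the chamber's origin, axes as the chamber's. Two aluminium rails, 8 mm high, run from 285 mm before it up to the gate, inner faces at y = +-40, outer at +-50: the tray has 4 mm play each side. The flap can fall shut with the carrier's origin 85 mm or more beyond this point; the tray meets the back stop at 111.
- flap (a joint): Orange top-hinged flap in the gate, rad: 0 hanging shut, growing as it swings inwards, to 1.45; cannot swing outwards. Hinge 80 mm above the lane floor; flap 78 wide, 4 thick, lower edge 14 mm above the lane floor, so the carrier's 8 mm tongue lies under the shut flap. Light (50 g), falls shut by itself once fin and crucibles are out of its swing; catches on the tray if that is pulled back.
- amber_bottle: Bystander: loose amber bottle with black cap, 52 in diameter, 110 high; origin under its centre.
- beaker: Bystander: loose glass beaker, 66 in diameter, 72 high, with wooden sticks up to 125 high; origin under its centre.
- dropper_rack: Bystander: loose rack with six dropper bottles, 60 by 90, 70 high; origin under its centre.

How it is judged:
On the way, in this order (a step that is already met when the one before it is completed fails the run):
1. the carrier stands level between the rails, front towards the closed flap, and has been let go (y of carrier in the frame of chamber between -0.008 and 0.008 m and z of carrier in the frame of chamber between 0.01 and 0.02 m and y of ball in the frame of chamber between -0.025 and 0.025 m and angle between carrier's own z axis and vertical below 0.05 rad and x of carrier in the frame of chamber between -0.235 and -0.05 m and x of ball in the frame of chamber between -0.41 and -0.21 m and value of joint flap below 0.05 rad and contact force between the fingers and carrier below 0.05 N and linear speed of carrier below 0.02 m/s and angular speed of carrier below 0.1 rad/s), for 0.2 s.
2. the carrier, lying in the lane, pushes the flap open (y of carrier in the frame of chamber between -0.01 and 0.01 m and x of carrier in the frame of chamber between -0.05 and 0.07 m and z of carrier in the frame of chamber between 0.01 and 0.022 m and value of joint flap above 0.5 rad), for 0.05 s.
At the end, for the whole second after the job is handed in: The carrier lies flat on the lane floor, let go and at rest, its tray wholly beyond the flap (origin 70 to 115 mm inside, within 8 mm of the lane's middle) with the tongue and ball still outside; the flap hangs shut (under 0.05 rad); the bystanders stand upright (y of carrier in the frame of chamber between -0.008 and 0.008 m and z of carrier in the frame of chamber between 0.01 and 0.02 m and y of ball in the frame of chamber between -0.025 and 0.025 m and angle between carrier's own z axis and vertical below 0.05 rad and x of carrier in the frame of chamber between 0.07 and 0.115 m and x of ball in the frame of chamber between -0.102 and -0.054 m and value of joint flap below 0.05 rad and velocity of joint flap below 0.1 rad/s and contact force between the fingers and carrier below 0.05 N and linear speed of carrier below 0.02 m/s and angular speed of carrier below 0.1 rad/s and angle between each of amber_bottle, beaker, dropper_rack's own z axis and vertical below 0.1 rad); the robot touches nothing.
It fails at once if the carrier is tilted by more than 20 degrees (angle between carrier's own z axis and vertical above 0.35 rad).
It fails at once if the amber bottle is shifted by more than 25 mm (distance of amber_bottle from where it was at the start of the episode above 0.025 m).
It fails at once if the beaker is shifted by more than 25 mm (distance of beaker from where it was at the start of the episode above 0.025 m).
It fails at once if the dropper rack is shifted by more than 25 mm (distance of dropper_rack from where it was at the start of the episode above 0.025 m).
It also fails if it takes over 64 s, if anything falls off the work surface, if the arm or the gripper's body presses on something with over 40 N, if the wrist force passes 120 N, or if a joint passes its speed limit or range.

## Robot

A 6-joint arm with a two-finger parallel gripper is mounted at the origin on the work surface. World frame = base frame: x ahead of the robot, y to its left, z up, the work surface at z = 0. Lengths are in m, angles in rad, forces in N, time in s.
With the tool pointing down it reaches from about 0.4 to 0.825 m from the base axis. Payload 7 kg.
Tool frame: the origin (TCP) lies at the very end of the fingers, on their centre line; the grasp point (between the pads) lies 19 mm behind it (r.grip_point_offset is the distance from the TCP to the grasp point, in m); z points along the fingers, y is the direction in which the jaws open and shut (so a half turn about z gives the same grasp; the last joint's range is limited). The gripper opens to 85 mm and grips with 20 to 120 N. Pads are 22 mm wide; open, the fingers measure 114 mm over their backs; the gripper's body (76 mm by 85 mm) begins 54 mm behind the grasp point. The pads swing forward as they close: fully open they stand 13 mm farther back than shut.
Start: joints at [1.621, 0.359, 0.012, 0, -1.224, -0.288], TCP at [0.159, 0.656, 0.231] pointing down, gripper open.
Joint ranges: [-3.07, 3.07], [-1.43, 2.12], [-1.02, 1.25], [-3.03, 1.67], [-3.05, -0], [-3.03, 3.03]. Speed limits (rad/s): [2.39, 2.39, 3.01, 3.14, 3.14, 3.14].

## Interface

Orientations are given as a unit quaternion [x, y, z, w].
In Python, from station import r gives the robot as it stands. Calls block until the motion is done:
- r.move_ptp(position, orientation): joint-space move of the TCP to a pose.
- r.line_to(position, rate=0.15, rot=None, until_force=None): straight line of the TCP; rot=None keeps the orientation; rate is the mean speed in m/s. With until_force (N) it stops when the force on the tool has changed by that much, and returns True; else False.
- r.movej(angles): joint-space move.
- r.grip(opening, f_grip=None): finger opening in m; f_grip is the grip in N (None keeps the last); returns when the fingers have stopped.
- r.dwell(seconds).
- r.ik(position, orientation): joint angles nearest the present ones, or None.
- r.snapshot(name): name is "side" or "top" or "wrist"; returns the picture (384x512x3 uint8, red, green, blue); there is no depth.
- r.get_calibration(name): a dict with "camera_matrix" (3x3 intrinsics, pixels), "R" (3x3) and "t" (3): a world point X has camera coordinates R X + t; the wrist camera has in their place "T_tool_cam" (4x4, takes a point from camera to tool coordinates, whose origin is the TCP and whose axes are the flange's). Camera axes: x right, y down, z forward; pixel columns grow to the right and rows downward; lengths in m; the calibration is good to about 2 mm. A picture is of the moment at which its call begins: read the wrist's pose just before it. get_calibration takes no time and is no camera call.
A pose or a line that the arm cannot do raises r.PlanningError and nothing moves.
- r.sign_off(): hands the job in, once; it reports no verdict.
Readings, each from a call of its own:
- r.current_time(): time.
- r.current_q(): joint angles.
- r.current_qvel(): joint speeds.
- r.current_joint_torque(): joint torques, N m.
- r.current_eef_pos(): TCP position.
- r.current_tcp_rot(): TCP orientation.
- r.current_wrist_force(): force on the tool from outside, world axes, zero at the start.
- r.current_torque(): the same for the moment, N m.
- r.current_opening(): finger opening in m.
Only numpy, scipy, OpenCV 4.12 (cv2) and the standard library are available. Lean on these libraries where they do the work, as an engineer would, in place of code of your own. Each camera call takes 0.05 s, during which the arm holds its last target.

## Working session

There is one attempt and no reset: what is moved stays moved. The work goes in short steps, each a Python script; the robot and the scene stay as the last script left them, time stands still between calls to the robot, and variables do not carry over. Pictures are saved under pics/ and viewed, and the job is handed in when it is done.

```bash
mkdir -p pics; ls
python3 - <<'E'
from station import r
import cv2,json
for n in ["side","top","wrist"]:
    im=r.snapshot(n); cv2.imwrite(f"pics/{n}0.png",im[:,:,::-1]); c=r.get_calibration(n); print(n,c)
print(r.current_time(),r.current_eef_pos(),r.current_tcp_rot(),r.current_opening(),r.grip_point_offset)
E
```

```text
pics
side {'camera_matrix': array([[448.02886108,   0.        , 253.26051337],
       [  0.        , 448.02886108, 187.89860389],
       [  0.        ,   0.        ,   1.        ]]), 'R': array([[-0.98141091, -0.19167264, -0.00970689],
       [-0.09471098,  0.52769316, -0.84413847],
       [ 0.16692051, -0.82752736, -0.53603732]]), 't': array([0.54925024, 0.20707999, 0.90156097])}
top {'camera_matrix': array([[376.9346942 ,   0.        , 254.01699065],
       [  0.        , 376.9346942 , 186.64291044],
       [  0.        ,   0.        ,   1.        ]]), 'R': array([[-0.02683144, -0.99936941, -0.02325633],
       [-0.99206667,  0.02947927, -0.12220763],
       [ 0.12281615,  0.01979282, -0.99223205]]), 't': array([-0.12304931,  0.61079801,  0.9302383 ])}
wrist {'camera_matrix': array([[283.06533407,   0.        , 257.97310788],
       [  0.        , 283.06533407, 189.09536866],
       [  0.        ,   0.        ,   1.        ]]), 'T_tool_cam': array([[-3.36716239e-05, -9.61637438e-01, -2.74323599e-01,
         6.87595650e-02],
       [ 9.99999959e-01, -1.10486147e-04,  2.64563431e-04,
         4.31805229e-05],
       [-2.84723057e-04, -2.74323579e-01,  9.61637402e-01,
        -1.43474437e-01],
       [ 0.00000000e+00,  0.00000000e+00,  0.00000000e+00,
         1.00000000e+00]])}
0.15 [0.15895225 0.6556694  0.23057506] [ 9.92939625e-01 -1.18619177e-01  7.44134794e-06  6.26170177e-04] 0.08549022474732297 0.0187
```

View pics/side0.png

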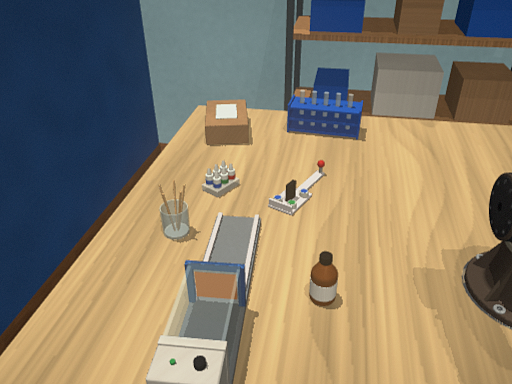

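View pics/top0.png

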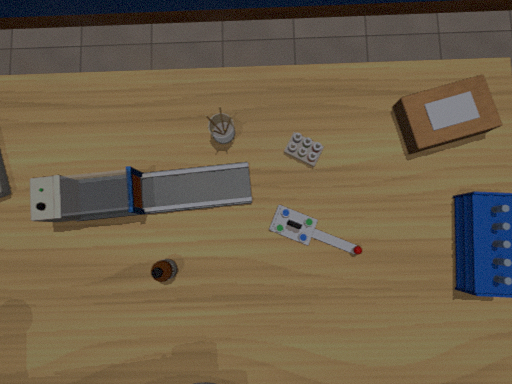

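View pics/wrist0.png

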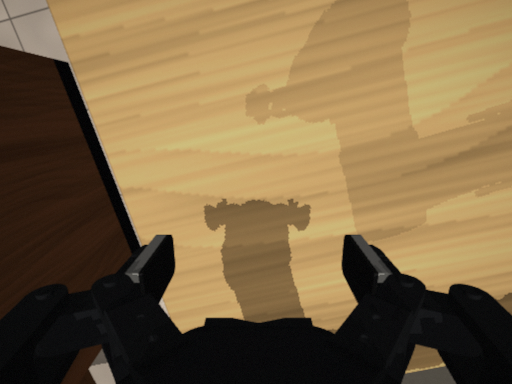

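The top view shows the lane running left (world +y) with its gate at about (135,190) and its open end at about (250,185). The carrier's fin is at (294,225) and its ball at (358,250), and both sit near the lane mouth. Next I'll enlarge these and measure them.

Run:
```python
import cv2
t=cv2.imread("pics/top0.png")
cv2.imwrite("pics/t_a.png",cv2.resize(t[150:235,20:260],None,fx=3.3,fy=3.3,interpolation=cv2.INTER_CUBIC))
cv2.imwrite("pics/t_b.png",cv2.resize(t[190:270,260:370],None,fx=7,fy=7,interpolation=cv2.INTER_CUBIC))
s=cv2.imread("pics/side0.png")
cv2.imwrite("pics/s_a.png",cv2.resize(s[150:384,140:340],None,fx=2.5,fy=2.5,interpolation=cv2.INTER_CUBIC))
```

```text
(no output)
```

View pics/t_a.png

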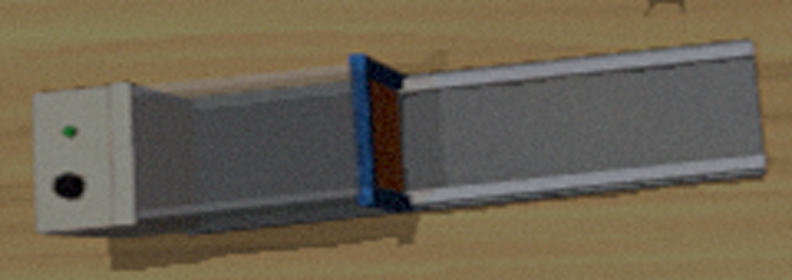

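View pics/t_b.png

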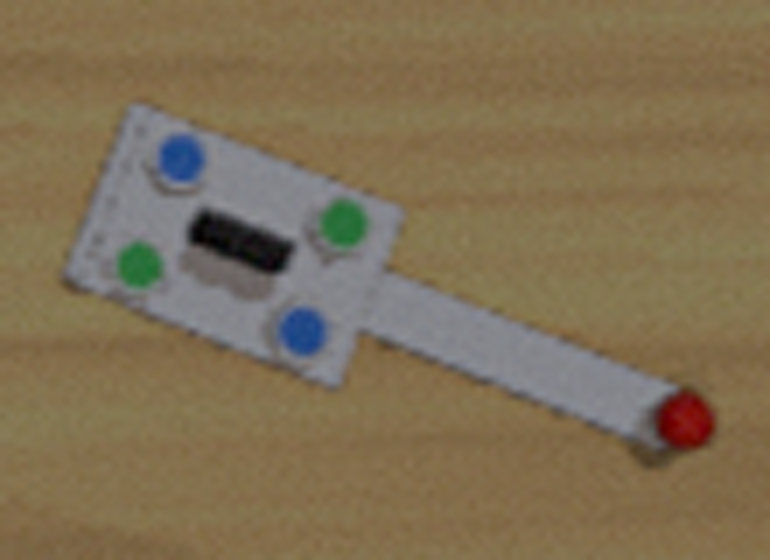

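View pics/s_a.png

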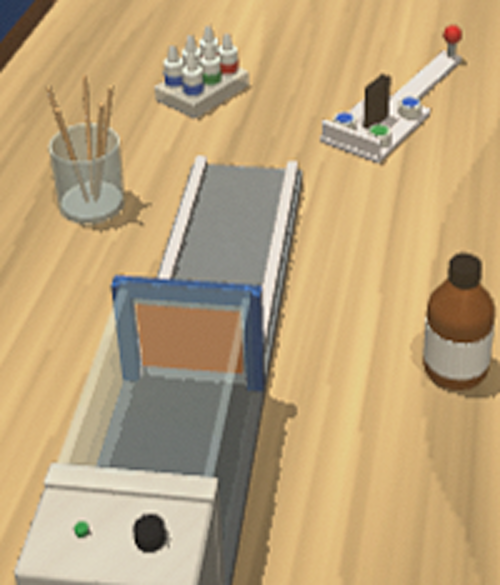

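```bash
cat > h.py <<'E'
import numpy as np, cv2
from station import r
def cam(n):
    c=r.get_calibration(n); K=c["camera_matrix"]
    if n=="wrist":
        from scipy.spatial.transform import Rotation as Ro
        T=np.eye(4);T[:3,:3]=Ro.from_quat(r.current_tcp_rot()).as_matrix();T[:3,3]=r.current_eef_pos()
        M=np.linalg.inv(T@c["T_tool_cam"]); return K,M[:3,:3],M[:3,3]
    return K,np.array(c["R"]),np.array(c["t"])
def ray(C,uv):
    K,R,t=C; d=R.T@np.linalg.inv(K)@np.array([uv[0],uv[1],1.]); return -R.T@t,d/np.linalg.norm(d)
def onz(C,uv,z):
    o,d=ray(C,uv); return o+d*(z-o[2])/d[2]
def tri(C1,u1,C2,u2):
    A=np.zeros((3,3));b=np.zeros(3);P=[]
    for C,u in((C1,u1),(C2,u2)):
        o,d=ray(C,u);M=np.eye(3)-np.outer(d,d);A+=M;b+=M@o
    return np.linalg.solve(A,b)
def proj(C,X):
    K,R,t=C; p=K@(R@np.array(X)+t); return p[:2]/p[2]
def blobs(mask,roi,amin=5):
    m=np.zeros(mask.shape,np.uint8);x0,y0,x1,y1=roi;m[y0:y1,x0:x1]=mask[y0:y1,x0:x1]
    n,l,s,c=cv2.connectedComponentsWithStats(m.astype(np.uint8))
    return sorted([(s[i,4],c[i],s[i,:4]) for i in range(1,n) if s[i,4]>=amin],key=lambda a:-a[0])
def hsv(im): return cv2.cvtColor(im,cv2.COLOR_RGB2HSV)
def red(im):
    h=hsv(im);return ((h[...,0]<6)|(h[...,0]>174))&(h[...,1]>150)&(h[...,2]>70)
E
cat > m.py <<'E'
from h import *
im={n:cv2.imread(f"pics/{n}0.png")[:,:,::-1].copy() for n in("top","side")}
T,S=cam("top"),cam("side")
bt=blobs(red(im["top"]),(340,235,375,265))[0];bs=blobs(red(im["side"]),(305,150,340,180))[0]
B=tri(T,bt[1],S,bs[1]);print("ball",bt[1],bs[1],B,onz(T,bt[1],.034))
dk=lambda i:i.max(2)<50
ft=blobs(dk(im["top"]),(282,215,306,235))[0];fs=blobs(dk(im["side"]),(280,175,300,205))[0]
print("fin",ft,fs); F=onz(T,ft[1],.056);print(F,onz(S,fs[1],.035),"top+side tri",tri(T,ft[1],S,fs[1]))
# crucible lids
h=hsv(im["top"])
for nm,lo,hi in(("blue",100,125),("green",50,85)):
    for b in blobs((h[...,0]>lo)&(h[...,0]<hi)&(h[...,1]>140)&(h[...,2]>60),(265,200,325,250)): print(nm,b[0],b[1],onz(T,b[1],.022))
# rails: brightness profile along columns
g=im["top"].astype(int).min(2)
for u in range(150,246,12): print(u,g[158:222,u].tolist())
E
python3 m.py
```

```text
ball [357.375      249.72916667] [320.5 163.5] [ 0.44031088 -0.39498313  0.03188538] [ 0.44071455 -0.39444189  0.034     ]
fin (np.int32(64), array([293.65625 , 224.328125]), array([287, 221,  14,   8], dtype=int32)) (np.int32(9), array([286., 190.]), array([286, 186,   1,   9], dtype=int32))
[ 0.50780458 -0.23617525  0.056     ] [ 0.51829376 -0.23308238  0.035     ] top+side tri [ 0.51351555 -0.23756116  0.03240466]
blue 28 [302.67857143 236.82142857] [ 0.47617481 -0.26065961  0.022     ]
blue 27 [285.40740741 212.25925926] [ 0.53998976 -0.21900035  0.022     ]
green 22 [308.77272727 221.72727273] [ 0.51407882 -0.27786322  0.022     ]
green 20 [279.35 227.6 ] [ 0.50116917 -0.20205575  0.022     ]
150 [83, 81, 79, 73, 74, 71, 71, 79, 68, 68, 71, 62, 61, 52, 79, 123, 129, 130, 114, 67, 78, 79, 79, 83, 80, 78, 79, 78, 76, 81, 78, 78, 82, 74, 75, 75, 76, 73, 73, 71, 77, 73, 70, 76, 77, 81, 75, 69, 72, 107, 123, 134, 134, 84, 68, 47, 51, 82, 79, 81, 76, 77, 84, 74]
162 [77, 83, 80, 75, 76, 73, 73, 75, 66, 74, 68, 76, 54, 99, 133, 136, 137, 105, 60, 85, 90, 95, 94, 87, 91, 87, 89, 90, 87,
[... 1063 characters left out ...]
 95, 94, 95, 90, 90, 92, 95, 90, 93, 91, 95, 92, 92, 94, 93, 90, 90, 97, 132, 135, 135, 138, 80, 84, 54, 50, 73, 74, 71, 80, 83, 79, 81, 85, 71, 75, 81, 72, 79]
222 [74, 76, 81, 74, 81, 73, 82, 111, 132, 133, 134, 86, 57, 85, 94, 88, 92, 89, 95, 90, 91, 92, 88, 92, 90, 89, 91, 93, 95, 95, 94, 93, 89, 94, 90, 92, 94, 94, 94, 85, 92, 106, 131, 137, 137, 110, 69, 76, 57, 73, 69, 77, 72, 82, 79, 77, 84, 78, 75, 81, 77, 73, 77, 81]
234 [81, 81, 81, 76, 78, 96, 121, 133, 138, 134, 76, 87, 92, 91, 96, 90, 93, 94, 92, 89, 91, 93, 96, 95, 91, 92, 94, 89, 92, 90, 90, 92, 95, 93, 88, 96, 93, 93, 95, 92, 108, 132, 134, 134, 106, 82, 61, 48, 75, 86, 77, 77, 75, 85, 81, 82, 83, 77, 78, 78, 70, 75, 78, 75]
```

```bash
cat > m2.py <<'E'
from h import *
im=cv2.imread("pics/top0.png")[:,:,::-1].copy(); T=cam("top")
g=im.astype(float).min(2)
P=[[],[]]
for u in range(150,247):
    col=g[158:222,u]; w=np.clip(col-103,0,None)
    # predicted centers
    for k,(c0) in enumerate((174.2-(u-150)*.097-0, 209.2-(u-150)*.091)):
        v=np.arange(158,222); ww=w*(abs(v-c0)<4.5)
        if ww.sum()>30: P[k].append(onz(T,(u,(ww*v).sum()/ww.sum()),.023)[:2])
L=[]
for p in P:
    p=np.array(p);c=p.mean(0);_,_,vt=np.linalg.svd(p-c);d=vt[0]*np.sign(vt[0][1]);L.append((c,d));print(len(p),c,d,np.degrees(np.arctan2(d[1],d[0])),np.std((p-c)@vt[1]))
d=(L[0][1]+L[1][1]);d/=np.linalg.norm(d);n=np.array([-d[1],d[0]])
a=[(c@n) for c,_ in L];print("gap between rail centres (90)",a[1]-a[0])
m=(L[0][0]+L[1][0])/2
# rail end: sample brightness along each rail centre line
for c,_ in L:
    s=np.arange(-.2,.2,.0005);X=[np.r_[c+d*k,.023] for k in s]
    uv=np.array([proj(T,x) for x in X],np.float32)
    b=cv2.remap(g.astype(np.float32),uv[:,0].reshape(-1,1),uv[:,1].reshape(-1,1),cv2.INTER_LINEAR)[:,0]
    up=np.where(b>105)[0]; e=c+d*s[up[0]];e2=c+d*s[up[-1]]
    print("rail start",e,"end",e2,"along",e@d,e2@d)
S0=np.mean([ (c@n) for c,_ in L])
print("d",d,"yaw",np.arctan2(d[1],d[0]),"n-offset",S0)
# blue frame top z=.113
h=hsv(im);bl=(h[...,0]>100)&(h[...,0]<125)&(h[...,1]>140)&(h[...,2]>40)
q=blobs(bl,(115,155,160,225));print([(b[0],b[1],b[2]) for b in q])
sm=cv2.imread("pics/side0.png")[:,:,::-1].copy();print()
ys,xs=np.where(bl[155:225,115:160]);
for y in range(164,218,4): print(y,(np.where(bl[y,115:160])[0]+115).tolist(), h[y,126:146,2].tolist())
E
python3 m2.py
```

```text
97 [0.65864966 0.00569602] [-0.07505908  0.99717909] 94.30461706961643 0.00024109923589802067
97 [0.56825683 0.00647321] [-0.07574228  0.99712743] 94.34387316372631 0.00022573453362103395
gap between rail centres (90) 0.09007690722306716
rail start [ 0.66856485 -0.12542964] end [0.64752806 0.15277613] along -0.17548283219394042 0.10351716780605985
rail start [ 0.57869983 -0.13163252] end [0.55773844 0.1455761 ] along -0.17489216821167944 0.10310783178832084
d [-0.07540069  0.99715332] yaw 1.6462686417440981 n-offset -0.6121657255468711
[(np.int32(187), array([129.72727273, 189.4973262 ]), array([126, 167,   8,  45], dtype=int32))]

164 [] [132, 134, 132, 135, 136, 134, 134, 132, 132, 134, 131, 134, 132, 132, 127, 135, 134, 134, 132, 132]
168 [126, 127, 128, 129, 130] [123, 124, 127, 131, 102, 36, 29, 56, 88, 120, 141, 141, 138, 133, 133, 137, 135, 135, 134, 133]
172 [127, 128, 129, 130] [81, 82, 94, 99, 77, 22, 23, 29, 27, 29, 30, 37, 31, 28, 30, 44, 59, 72, 96, 93]
176 [127, 128, 129, 130] [77, 87, 90, 101, 75, 30, 36, 56, 56, 46, 44, 33, 26, 35, 22, 42, 108, 139, 139, 138]
180 [128
[... 325 characters left out ...]
 131] [69, 76, 85, 92, 101, 74, 40, 34, 51, 51, 56, 49, 61, 55, 55, 46, 68, 84, 80, 72]
196 [129, 130, 131, 132] [71, 74, 64, 74, 94, 91, 58, 23, 44, 47, 47, 45, 47, 54, 57, 52, 65, 81, 83, 76]
200 [129, 130, 131, 132] [72, 80, 83, 91, 94, 101, 86, 35, 38, 54, 53, 45, 52, 47, 62, 53, 66, 85, 78, 81]
204 [129, 130, 131, 132] [73, 73, 77, 87, 94, 99, 81, 22, 42, 57, 56, 54, 53, 54, 59, 52, 48, 69, 82, 77]
208 [129, 130, 131, 132] [94, 91, 84, 105, 131, 136, 105, 35, 28, 35, 35, 30, 23, 28, 31, 31, 58, 100, 116, 132]
212 [] [62, 54, 55, 67, 69, 53, 40, 35, 31, 40, 32, 33, 34, 23, 30, 24, 39, 18, 42, 49]
216 [] [74, 90, 94, 94, 98, 95, 94, 97, 94, 97, 98, 102, 99, 101, 96, 100, 101, 99, 99, 102]
```

```bash
cat >> h.py <<'E'
O=np.array([.6021,.1559]); d=np.array([-.0754,.99715]); n=np.array([-.99715,-.0754]); YL=1.6463
def lane(x,y,z): return np.r_[O+d*x+n*y,z]
def Q(psi): return np.array([np.cos(psi/2),np.sin(psi/2),0,0])
GO=.0187
E
python3 - <<'E'
from h import *
T=cam("top")
print("gate top px->", onz(T,(130,189.5),.113), "lane x", (onz(T,(130,189.5),.113)[:2]-O)@d,(onz(T,(130,189.5),.113)[:2]-O)@n)
yc=np.radians(66.9); 
for off in (0,np.pi):
    a=yc-off;b=YL-off
    for p,ps in ((np.array([.505,-.244,.15]),a),(np.array([.505,-.244,.028]),a),(lane(-.136,0,.044),b),(lane(-.30,0,.03),b),(lane(-.07,0,.03),b)):
        q=r.ik(p,Q(ps)); print(off, None if q is None else np.round(q,2))
E
```

```text
gate top px-> [0.59946439 0.15272451 0.113     ] lane x -0.0029677125868434635 0.0028675326011630194
0 [-0.1   0.24 -0.35  0.   -0.98  2.84]
0 [-0.1   0.39 -0.48  0.   -0.7   2.84]
0 [ 0.35  0.43 -0.35  0.   -0.79  2.87]
0 None
0 [ 0.46  0.45 -0.36  0.   -0.76  2.76]
3.141592653589793 [-0.1   0.24 -0.35  0.   -0.98 -0.3 ]
3.141592653589793 [-0.1   0.39 -0.48  0.   -0.7  -0.3 ]
3.141592653589793 [ 0.35  0.43 -0.35  0.   -0.79 -0.28]
3.141592653589793 [ 0.08  0.49 -0.29  0.   -0.79 -0.  ]
3.141592653589793 [ 0.46  0.45 -0.36  0.   -0.76 -0.38]
```

Run:
```python
from h import *
yc=np.radians(66.9)
r.grip(.045,60)
r.move_ptp([.505,-.2435,.17],Q(yc-np.pi))
C=cam("wrist");im=r.snapshot("wrist");cv2.imwrite("pics/w1.png",im[:,:,::-1])
print(r.current_time(),r.current_eef_pos())
for nm,b in (("red",blobs(red(im),(0,0,512,300))[:2]),): print(nm,[(x[0],x[1],onz(C,x[1],.034)) for x in b])
```

```text
4.0417 [ 0.50534728 -0.24304797  0.17001811]
red [(np.int32(111), array([258.25225225,   2.54954955]), array([ 0.44260163, -0.38783772,  0.034     ])), (np.int32(84), array([ 91.8452381 , 194.94047619]), array([ 0.6685109 , -0.29501593,  0.034     ]))]
```

View pics/w1.png

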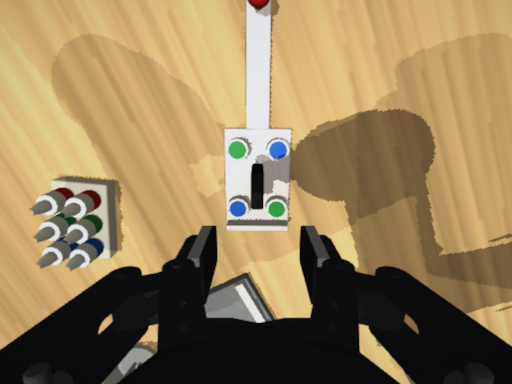

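The carrier lies straight between the fingers: fin at about (257,186), ball at the top edge at (258,2), and yaw well aligned. I'll check this numerically from the lids.

Run:
```python
from h import *
im=cv2.imread("pics/w1.png")[:,:,::-1].copy();C=cam("wrist");h=hsv(im);L=[]
for nm,lo,hi in(("blue",100,125),("green",50,85)):
    for b in blobs((h[...,0]>lo)&(h[...,0]<hi)&(h[...,1]>140)&(h[...,2]>60),(220,125,300,235),40): L.append(onz(C,b[1],.022));print(nm,b[0],b[1],L[-1])
L=np.array(L);L=L[np.argsort(L[:,1])];v=(L[2:].mean(0)-L[:2].mean(0));print("centre",L.mean(0),"yaw",np.degrees(np.arctan2(v[1],v[0])))
```

```text
blue 211 [277.56398104 149.94312796] [ 0.47480146 -0.26122537  0.022     ]
blue 176 [237.41477273 208.5       ] [ 0.53902675 -0.21911057  0.022     ]
green 197 [236.76142132 149.56852792] [ 0.51330745 -0.27803584  0.022     ]
green 167 [276.10179641 208.65868263] [ 0.50025401 -0.20239116  0.022     ]
centre [ 0.50684742 -0.24019073  0.022     ] yaw 66.51286435727138
```

Run:
```python
from h import *
yc=np.radians(66.7)
p=np.array([.5050,-.2432])
print(r.line_to([*p,.0285],rate=.1,rot=Q(yc-np.pi),until_force=8), r.current_eef_pos())
r.grip(0,90); print("open",r.current_opening(),r.current_wrist_force())
r.line_to([*p,.13],rate=.1)
print(r.current_opening(),r.current_wrist_force(),r.current_torque(),r.current_eef_pos(),r.current_time())
for nm in("wrist","side"):
    im=r.snapshot(nm);cv2.imwrite(f"pics/{nm}2.png",im[:,:,::-1])
```

```text
False [ 0.50544972 -0.24324732  0.02907823]
open 0.010929333926116783 [-0.33168314  0.08628395  5.59647428]
0.01083374186143428 [ 0.09709665  0.0171798  -4.19538573] [-0.00779206 -0.00213086 -0.02738556] [ 0.5044248  -0.24304946  0.12920937] 7.175
```

View pics/side2.png

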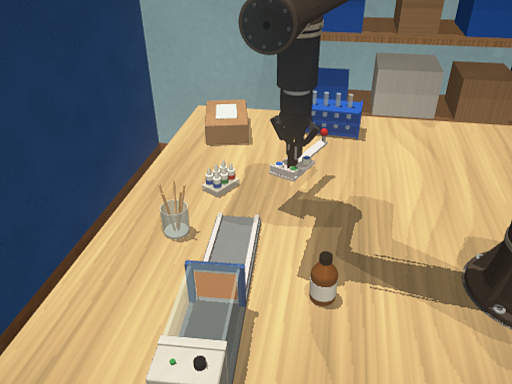

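View pics/wrist2.png

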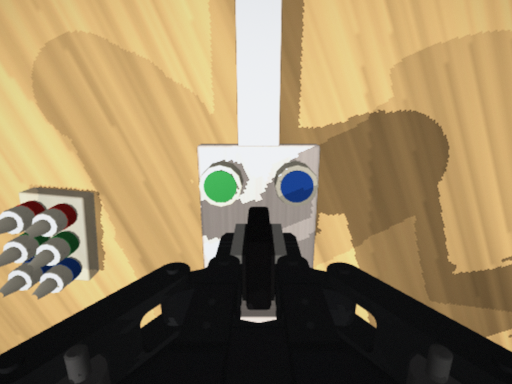

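The carrier is lifted and looks level in both views, with the fin clamped between the pads. Next I'll carry it over the lane.

```bash
python3 - <<'E'
from h import *
r.line_to(lane(-.135,0,.13),rate=.12,rot=Q(YL-np.pi))
print(r.current_opening(),r.current_eef_pos(),r.current_time())
T,S=cam("top"),cam("side")
a=r.snapshot("top");b=r.snapshot("side");c=r.snapshot("wrist")
for nm,i in(("top",a),("side",b),("wrist",c)): cv2.imwrite(f"pics/{nm}3.png",i[:,:,::-1])
bt=blobs(red(a),(200,150,340,260));bs=blobs(red(b),(190,120,340,240))
print(bt[:3],bs[:3])
E
python3 - <<'E'
import cv2
t=cv2.imread("pics/top3.png");cv2.imwrite("pics/t3z.png",cv2.resize(t[140:240,120:300],None,fx=4,fy=4,interpolation=cv2.INTER_CUBIC))
s=cv2.imread("pics/side3.png");cv2.imwrite("pics/s3z.png",cv2.resize(s[100:300,150:320],None,fx=3,fy=3,interpolation=cv2.INTER_CUBIC))
E
```

```text
0.010532728066284736 [0.61214128 0.02092396 0.13004906] 9.8
[(np.int32(51), array([253.94117647, 173.56862745]), array([250, 170,   9,   8], dtype=int32))] []
```

View pics/t3z.png

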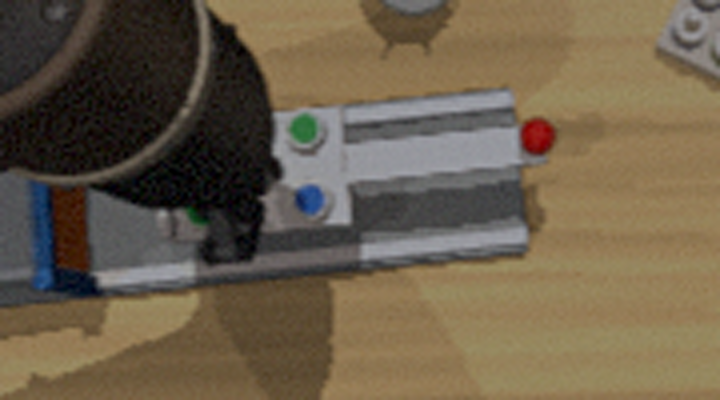

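View pics/s3z.png

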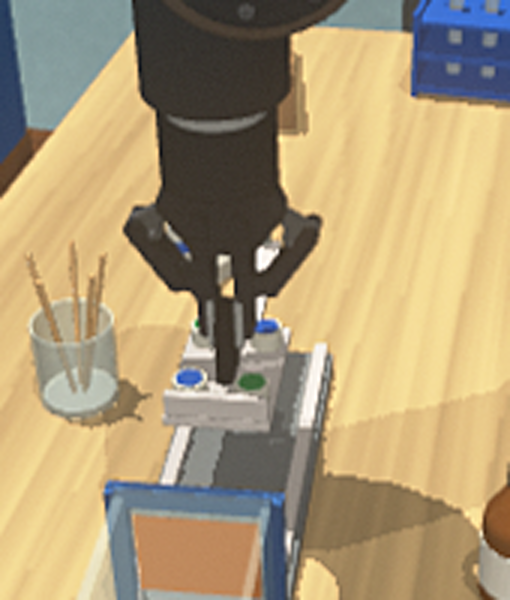

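View pics/wrist3.png

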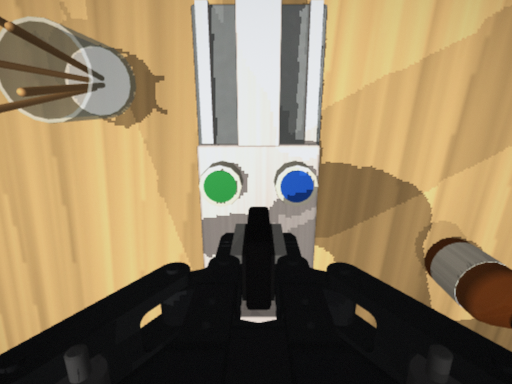

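Run:
```python
from h import *
C=cam("wrist");T=cam("top")
lc=lambda X:(float((X[:2]-O)@d),float((X[:2]-O)@n))
print("ball top", [np.round(lc(onz(T,(253.94,173.57),z)),4) for z in (.13,.135)])
g=cv2.cvtColor(cv2.imread("pics/wrist3.png"),cv2.COLOR_BGR2GRAY).astype(float)
for v in (15,45,75,105,130):
    print(v)
    row=cv2.GaussianBlur(g,(1,5),0)[v-2:v+3].mean(0);dg=np.diff(row)
    for u in range(185,335):
        if abs(dg[u])>20 and abs(dg[u])==abs(dg[u-2:u+3]).max(): print("  u",u+.5,"%+.0f"%dg[u],"rail y %.4f"%lc(onz(C,(u+.5,v),.023))[1],"tongue y %.4f"%lc(onz(C,(u+.5,v),.109))[1])
h=hsv(cv2.imread("pics/wrist3.png")[:,:,::-1].copy())
for lo,hi in((100,125),(50,85)):
    b=blobs((h[...,0]>lo)&(h[...,0]<hi)&(h[...,1]>140)&(h[...,2]>60),(190,150,330,215),40)[0];print(b[1],lc(onz(C,b[1],.123)))
```

```text
ball top [array([-0.2996, -0.0013]), array([-0.2997, -0.0005])]
15
  u 190.5 -29 rail y -0.0519 tongue y -0.0340
  u 194.5 +54 rail y -0.0488 tongue y -0.0319
  u 207.5 -82 rail y -0.0386 tongue y -0.0252
  u 234.5 +59 rail y -0.0175 tongue y -0.0113
  u 281.5 -73 rail y 0.0193 tongue y 0.0128
  u 298.5 +23 rail y 0.0326 tongue y 0.0216
  u 309.5 +89 rail y 0.0413 tongue y 0.0273
  u 322.5 -58 rail y 0.0515 tongue y 0.0339
  u 326.5 +53 rail y 0.0546 tongue y 0.0360
45
  u 192.5 -32 rail y -0.0517 tongue y -0.0338
  u 195.5 +44 rail y -0.0493 tongue y -0.0322
  u 209.5 -79 rail y -0.0381 tongue y -0.0248
  u 212.5 +37 rail y -0.0357 tongue y -0.0233
  u 235.5 +49 rail y -0.0172 tongue y -0.0111
  u 280.5 -78 rail y 0.0190 tongue y 0.0126
  u 298.5 +29 rail y 0.0335 tongue y 0.0221
  u 308.5 +80 rail y 0.0415 tongue y 0.0274
  u 321.5 -64 rail y 0.0520 tongue y 0.0343
  u 325.5 +55 rail y 0.0552 tongue y 0.0364
75
  u 194.5 -33 rail y -0.0515 tongue y -0.0337
  u 197.5 +61 rail y -0.0490 tongue y -0.0320
  u 210.5 -104 rail y -0.0383 tongue y -0.0250
  u 236.5 +46 rail y -0.0168 tongu
[... 493 characters left out ...]
gue y 0.0272
  u 317.5 -49 rail y 0.0514 tongue y 0.0339
  u 321.5 +38 rail y 0.0548 tongue y 0.0361
130
  u 197.5 -32 rail y -0.0516 tongue y -0.0338
  u 200.5 +63 rail y -0.0490 tongue y -0.0320
  u 212.5 -83 rail y -0.0386 tongue y -0.0252
  u 216.5 +38 rail y -0.0352 tongue y -0.0229
  u 237.5 +53 rail y -0.0169 tongue y -0.0110
  u 279.5 -85 rail y 0.0196 tongue y 0.0130
  u 295.5 +27 rail y 0.0335 tongue y 0.0221
  u 304.5 +85 rail y 0.0413 tongue y 0.0273
  u 316.5 -76 rail y 0.0517 tongue y 0.0341
  u 320.5 +35 rail y 0.0552 tongue y 0.0364
[296.58567775 185.87595908] (-0.1634086432703908, 0.021974426543334986)
[219.86666667 185.936     ] (-0.16340642619949716, -0.020298893804549047)
```

Wrist view: the rails are centred at y=+1.3 mm and the carrier at +0.9 mm, with yaw parallel. I'll shift 0.4 mm, lower it and release.

Run:
```python
from h import *
r.line_to(lane(-.135,.0005,.06),rate=.1)
f0=r.current_wrist_force()
print(r.line_to(lane(-.135,.0005,.0425),rate=.02,until_force=3),r.current_eef_pos(),r.current_wrist_force()-f0)
r.grip(.03); r.dwell(.2)
print(r.current_opening(),r.current_wrist_force())
r.line_to(lane(-.135,.0005,.15),rate=.15)
r.dwell(.3);C=cam("wrist")
for nm in("wrist","top","side"):
    im=r.snapshot(nm);cv2.imwrite(f"pics/{nm}4.png",im[:,:,::-1])
print(r.current_time())
```

```text
True [0.6115293  0.02121211 0.04417748] [-0.89251444  0.25577717  8.03953434]
0.03011019757604771 [-0.47024273  0.86728839  0.64076608]
13.3833
```

View pics/wrist4.png

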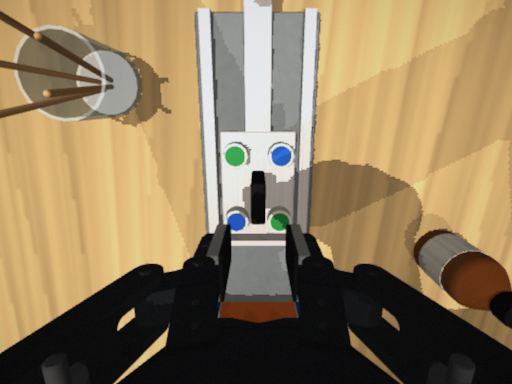

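View pics/side4.png

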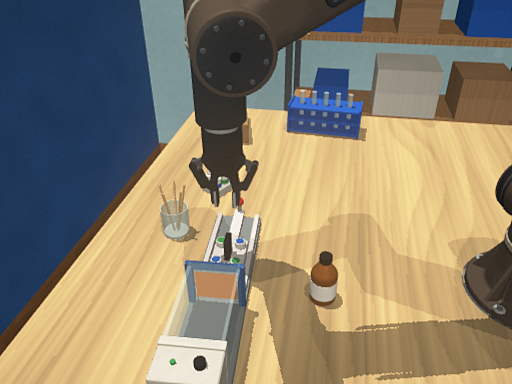

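It sits flat between the rails: tray (221-297), rails (200-312), flap shut. Next is the ball position.

Run:
```python
from h import *
C=cam("wrist");T=cam("top");lc=lambda X:np.round(((X[:2]-O)@d,(X[:2]-O)@n),4)
w=cv2.imread("pics/wrist4.png")[:,:,::-1].copy();h=hsv(w)
for lo,hi in((100,125),(50,85)):
    for b in blobs((h[...,0]>lo)&(h[...,0]<hi)&(h[...,1]>140)&(h[...,2]>60),(190,140,330,235),40): print(b[1],lc(onz(C,b[1],.037)))
g=cv2.cvtColor(w,cv2.COLOR_RGB2GRAY).astype(float)
for v in (40,100):
    row=g[v-2:v+3].mean(0);dg=np.diff(row)
    print(v,[(u+.5,"%+.0f"%dg[u],lc(onz(C,(u+.5,v),.023))[1]) for u in range(185,335) if abs(dg[u])>20 and abs(dg[u])==abs(dg[u-2:u+3]).max()])
t=cv2.imread("pics/top4.png")[:,:,::-1].copy()
for b in blobs(red(t),(200,150,340,260)): print("ball",b[0],b[1],lc(onz(T,b[1],.049)))
r.line_to(lane(-.30,.0005,.15),rate=.15)
r.dwell(.1);C=cam("wrist");w=r.snapshot("wrist");cv2.imwrite("pics/w5.png",w[:,:,::-1])
for b in blobs(red(w),(200,100,320,300))[:2]: print("wball",b[0],b[1],b[2],lc(onz(C,b[1],.049)))
print(r.current_time())
```

```text
[280.89208633 155.62230216] [-0.1631  0.0227]
[236.07142857 221.50892857] [-0.0987 -0.0195]
[234.57414449 155.63878327] [-0.1631 -0.0195]
[279.25       221.43396226] [-0.0987  0.0225]
40 [(195.5, '-32', np.float64(-0.052)), (198.5, '+62', np.float64(-0.0494)), (210.5, '-78', np.float64(-0.039)), (214.5, '+33', np.float64(-0.0356)), (243.5, '+66', np.float64(-0.0106)), (271.5, '-58', np.float64(0.0136)), (303.5, '+83', np.float64(0.0413)), (315.5, '-46', np.float64(0.0516)), (318.5, '+44', np.float64(0.0542))]
100 [(198.5, '-33', np.float64(-0.0522)), (201.5, '+60', np.float64(-0.0495)), (213.5, '-102', np.float64(-0.0386)), (216.5, '+29', np.float64(-0.0359)), (244.5, '+60', np.float64(-0.0104)), (270.5, '-78', np.float64(0.0133)), (301.5, '+61', np.float64(0.0416)), (312.5, '-60', np.float64(0.0516)), (315.5, '+47', np.float64(0.0544))]
ball 42 [254.61904762 179.28571429] [-0.2993  0.0005]
wball 432 [258.40740741 188.84953704] [247 177  24  24] [-0.2991  0.0018]
14.7833
```

View pics/w5.png

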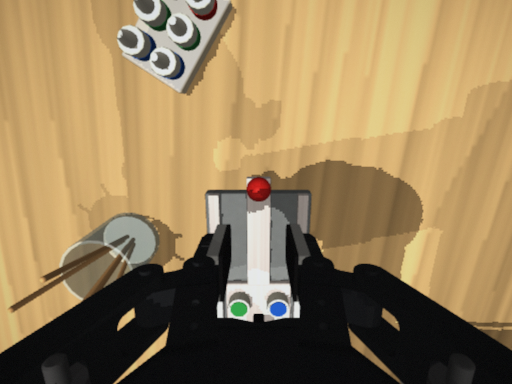

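Carrier is centred within 0.3 mm of the rails, and the ball is at lane x=-0.299, at pixel (258,189) in the wrist view. Now I'll grip the ball and push.

Run:
```python
from h import *
r.grip(.042)
r.line_to(lane(-.299,.001,.0325),rate=.12,until_force=8)
r.grip(0,40); print("open",r.current_opening(),r.current_eef_pos(),r.current_wrist_force(),r.current_time())
f=r.line_to(lane(-.18,.001,.0325),rate=.07,until_force=12)
print(f,r.current_eef_pos(),r.current_wrist_force(),r.current_opening(),r.current_time())
for nm in("wrist","side"):
    im=r.snapshot(nm);cv2.imwrite(f"pics/{nm}6.png",im[:,:,::-1])
```

```text
open 0.019158674701338977 [ 0.62420739 -0.14236572  0.03357409] [-1.98061987  0.84696065  6.19423331] 16.525
False [ 0.61540974 -0.02444628  0.03356848] [-0.63652223 -4.41131695  5.73694418] 0.019248586990266256 18.375
```

View pics/side6.png

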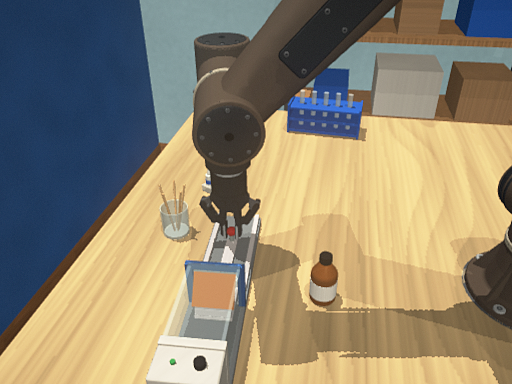

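View pics/wrist6.png

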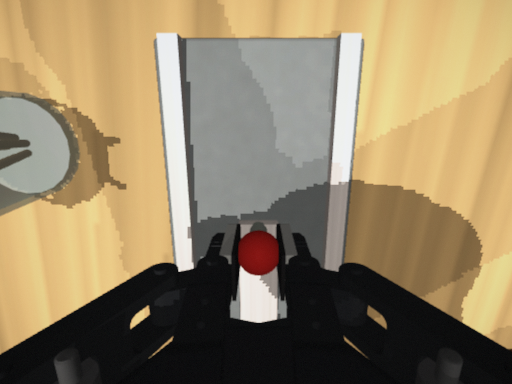

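The front is under the swinging flap and the ball is held centrally at (258,252). Continuing.

Run:
```python
from h import *
f=r.line_to(lane(-.073,.001,.0325),rate=.06,until_force=15)
p=r.current_eef_pos();print(f,p,(p[:2]-O)@d,r.current_wrist_force(),r.current_opening(),r.current_time())
for nm in("wrist","side","top"):
    im=r.snapshot(nm);cv2.imwrite(f"pics/{nm}7.png",im[:,:,::-1])
s=cv2.imread("pics/side7.png");cv2.imwrite("pics/s7z.png",cv2.resize(s[200:384,130:300],None,fx=3.2,fy=3.2,interpolation=cv2.INTER_CUBIC))
```

```text
False [0.6071516  0.08210613 0.03354987] -0.07396444556056464 [ 1.05130633 -5.93535619  7.16046912] 0.019220473660970495 20.4083
```

View pics/s7z.png

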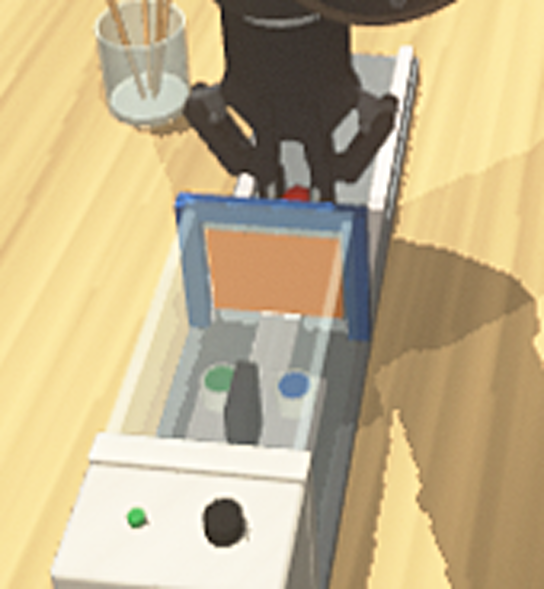

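View pics/top7.png

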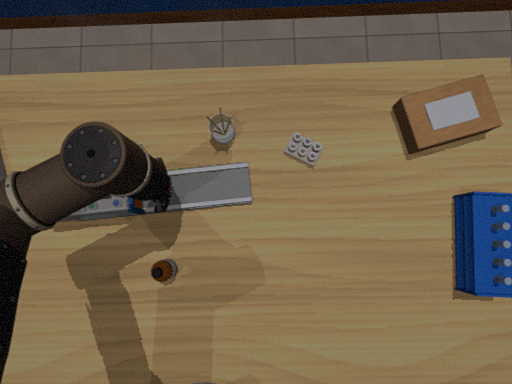

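The flap hangs shut with the tray behind it, and the ball is outside. Releasing and retreating now.

Run:
```python
from h import *
r.grip(.042); r.dwell(.2)
p=r.current_eef_pos()
r.line_to([p[0],p[1],.17],rate=.1)
r.line_to(lane(-.20,.001,.25),rate=.15)
r.dwell(.5);C=cam("wrist");T=cam("top");S=cam("side")
lc=lambda X:np.round(((X[:2]-O)@d,(X[:2]-O)@n),4)
I={}
for nm in("wrist","side","top"):
    I[nm]=r.snapshot(nm);cv2.imwrite(f"pics/{nm}8.png",I[nm][:,:,::-1])
for nm,c,roi in(("wrist",C,(150,100,400,384)),("top",T,(120,160,220,215)),("side",S,(180,200,260,300))):
    for b in blobs(red(I[nm]),roi)[:2]: print(nm,b[0],b[1],lc(onz(c,b[1],.049)))
h=hsv(I["top"])
for lo,hi in((95,125),(45,85)):
    for b in blobs((h[...,0]>lo)&(h[...,0]<hi)&(h[...,1]>70)&(h[...,2]>40),(60,165,134,215),5): print(b[0],b[1],lc(onz(T,b[1],.037)))
for u in ("amber",): pass
print(r.current_time())
s=I["side"][:,:,::-1];cv2.imwrite("pics/s8z.png",cv2.resize(s[200:384,130:300],None,fx=3.2,fy=3.2,interpolation=cv2.INTER_CUBIC))
s=I["top"][:,:,::-1];cv2.imwrite("pics/t8z.png",cv2.resize(s[90:290,20:330],None,fx=2.5,fy=2.5,interpolation=cv2.INTER_CUBIC))
```

```text
wrist 179 [257.31843575 258.18435754] [-0.0737  0.0017]
top 47 [166.61702128 188.42553191] [-0.0744  0.0002]
side 30 [222.9        260.26666667] [-0.0811  0.0005]
240 [129.55 189.55] [ 0.0243 -0.0087]
33 [ 89.93939394 189.12121212] [ 0.1269 -0.0206]
30 [115.63333333 202.63333333] [0.0622 0.0213]
27 [114.59259259 186.44444444] [ 0.0625 -0.0208]
25 [ 90.96 205.4 ] [0.1263 0.0218]
24.4333
```

View pics/s8z.png

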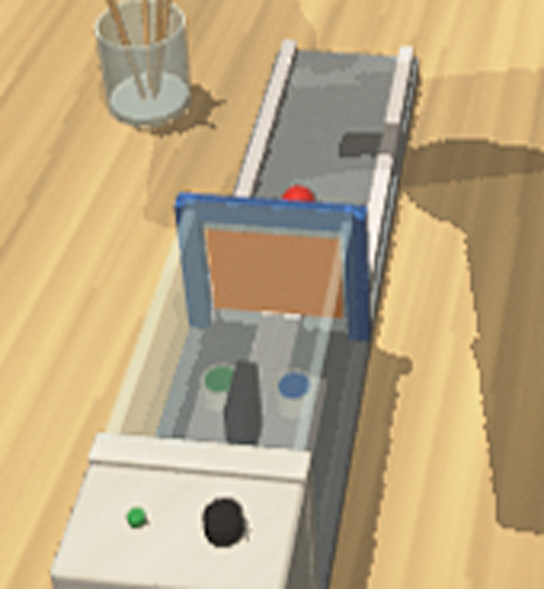

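View pics/t8z.png

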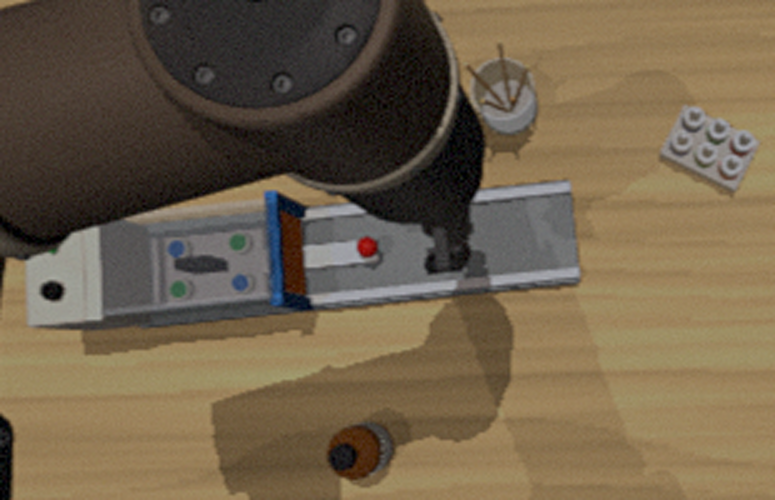

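View pics/wrist8.png

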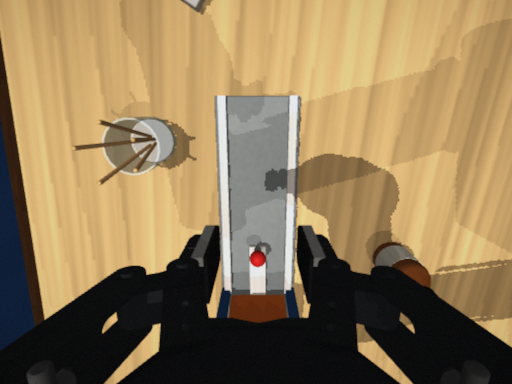

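The flap looks shut, the ball is at x≈-0.074, and the lids are centred at x=0.0945, y=0.0004. As a last check, I'll compare the flap pixels with the starting picture.

Run:
```python
from h import *
for k in (0,8):
    h=hsv(cv2.imread(f"pics/side{k}.png")[:,:,::-1].copy())
    m=(h[...,0]>5)&(h[...,0]<14)&(h[...,1]>120)&(h[...,2]>120)
    b=blobs(m,(185,265,245,305))[0];print(k,b)
r.sign_off()
```

```text
0 (np.int32(33), array([209.27272727, 293.06060606]), array([202, 289,  15,   8], dtype=int32))
8 (np.int32(18), array([231.38888889, 277.16666667]), array([228, 275,   7,   6], dtype=int32))
the job is handed in; nothing more can be done
```

That mask only caught fragments of the flap, so the comparison says nothing. I'll redo it on the saved pictures.

Run:
```python
import cv2,numpy as np
a,b=[cv2.imread(f"pics/side{k}.png")[262:306,188:244].astype(int) for k in(0,8)]
print("mean abs diff",abs(a-b).mean())
for i in(a,b):
    m=((i[...,2]-i[...,0])>60); ys,xs=np.where(m); print(m.sum(),xs.min()+188,xs.max()+188,ys.min()+262,ys.max()+262)
```

```text
mean abs diff 10.410714285714286
970 194 236 272 298
993 194 236 262 298
```

The carrier is in the drying chamber with the flap shut behind it, and I've handed the job in. The robot gives no verdict, so this rests on my own checks.

**What I did:** I lifted the carrier level by its fin and set it between the rails, about 0.3 mm off centre, with the flap shut. After letting go, I took it by the ball and pushed it through the flap until its origin was about 95 mm inside. I then opened the fingers and moved the arm clear. It took about 24 s of the 64 s allowed.

**Last checks:**
- **Position:** the ball is outside at x ≈ -74 mm (wrist and top cameras). The side camera gave -81 mm, but the frame half hides the ball there, and that is still within limits. The lids centre at x ≈ 94 mm, y ≈ 0 mm.
- **Bystanders:** the bottle, beaker and rack stand upright in the last pictures and look unmoved; I did not measure their positions.
- **Flap:** my first comparison of the flap with the starting picture, just before handing in, failed because the colour mask only caught fragments of it. I redid it on the saved pictures afterwards. The flap's lower edge and sides are at the same pixels as at the start (row 298, columns 194–236). The upper limit differs (row 262 instead of 272), probably because the red ball now shows over the frame.
- **Gate position:** a rough reading from the gate's top edge was 3 mm off from the rails, so I used the rails.

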